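Make up a spool-roller kit at the print bench

ROBOT

A 6-joint arm with a two-finger parallel gripper is mounted at the origin on the work surface. World frame = base frame: x ahead of the robot, y to its left, z up, the work surface at z = 0. Lengths are in m, angles in rad, forces in N, time in s.
With the tool pointing down it reaches from about 0.375 to 0.9 m from the base axis. Payload 3.1 kg.
Tool frame: the origin (TCP) lies midway between the tips of the shut fingers; the grasp point (between the pads) lies 19 mm behind it; z points along the fingers, y is the line along which they close (so a half turn about z gives the same grasp; the last joint's range is limited). The gripper opens to 85 mm and grips with 20 to 120 N. Pads are 22 mm wide; open, the fingers measure 114 mm over their backs; the gripper's body (76 mm by 85 mm) begins 54 mm behind the grasp point. The pads swing forward as they close: fully open they stand 13 mm farther back than shut.
Start: joints at [-1.296, 0.527, 1.433, -0, 1.181, -0.178], TCP at [0.274, -0.562, 0.231] pointing down, gripper open.
Joint ranges: [-3.08, 3.08], [-0.75, 2.2], [0.22, 2.44], [-1.43, 4.57], [0, 2.65], [-2.85, 2.85]. Speed limits (rad/s): [2.79, 2.79, 3.14, 3.14, 3.14, 3.14].

INTERFACE

Orientations are given as a unit quaternion [x, y, z, w].
In Python, from station import manip gives the robot as it stands.
- The arm moves only by the tool drive_tool, never from a script. Its argument "motion" is a list that holds one entry, the list of rows, each a list of 5 numbers: the finger opening in mm, from 0 to 85.4, then the shift along the tool's x, y, z in units of 30 mm (1.0 is 30 mm), then the turn about the tool's z in units of 8 degrees (1.0 is 8 degrees). In form: [[[fingers, x, y, z, yaw], ...]]. A call has 1 to 10 rows; each row is the pose to reach, as a shift and turn from the pose commanded when the call began, along the tool's axes at that moment; what a row does not reach only later rows make up. A row lasts 1/10 s, in which the tool goes at most 50 mm and 8.59 degrees, less where a joint would pass 70% of its speed; a pose out of reach is approached as far as the arm can. A call with a gripper value outside its range is refused whole. The fingers move at their own pace and stop on an object; "squeeze" is the grip in N (left out, the last holds). Time passes only in rows, so rows that repeat a pose let the fingers close. It gives the time, the measured TCP pose, the force, the opening and the grip force at its end, in the units of the state.
- manip.sense(): the state, without advancing time (a new reading comes with each control period).
- manip.snapshot(name): name is "side" or "top" or "wrist"; returns the picture (420x560x3 uint8, red, green, blue); there is no depth.
- manip.camera_model(name): a dict with "fov_y" (degrees; the focal length in pixels is half the picture's height over the tangent of half this angle, whatever the lens; pixels are square), "cx", "cy" (the principal point, pixels), "k1" (the pictures are not rectified: a ray, as slopes to the right and down, at radius r is drawn at 1 + k1 r^2 times it, then the intrinsics apply), "origin" and "orientation" of the camera in the world. Camera axes: x right, y up, looking along -z (the intrinsics and any distortion apply to the point x, -y, -z); pixel columns grow to the right and rows downward; lengths in m; the calibration is good to about 2 mm. A picture is of the moment at which its call begins: read the wrist's pose just before it. camera_model takes no time and is no camera call; for the wrist camera it gives the pose at the moment of the call.
- manip.sign_off(): hands the job in; it is judged then, once.
The state is a dict: "t": time; "q": joint angles; "qd": joint speeds; "tau": joint torques, N m; "tcp_pos": TCP position; "tool_rot": TCP orientation; "force": force on the tool from outside, world axes, zero at the start; "ft_torque": the same for the moment, N m; "finger_gap": opening from 0.0 (shut) to 1.0 (fully open); "gripper_force": force on a finger pad.
Only numpy, scipy, OpenCV 4.12 (cv2) and the standard library are available. Lean on these libraries where they do the work, as an engineer would, in place of code of your own. Each camera call takes 0.05 s, during which the arm holds its last target. There are 200 camera calls.

TASK

Make up the spool-roller kit in the dark tray: put the small steel bearing down into the bore of the hub block first and then the orange spacer ring on top of it, both lying flat, lay the long axle flat in the long bin, and stand the round-footed bushing upright in the square bin. Leave the look-alikes - the wide bearing, the short axle and the square-footed bushing - where they are.

Things in the scene. Friction and masses are not known exactly. Their poses are not given: they have to be found in the camera images.
- bearing: Ball bearing: flat steel ring, outside diameter 40 mm, hole 14 mm, 16 mm high, lying flat on the desk; z up. Origin: centre of the underside. 70 to 140 g.
- spacer: Orange printed spacer ring, outside diameter 40 mm, wide hole 28 mm, 14 mm high, lying flat; z up. Origin: centre of the underside.
- wide_bearing: Look-alike, leave it: steel ring bearing too wide for the hub, outside diameter 56 mm, hole 14 mm, 16 mm high, lying flat; z up. Origin: centre of the underside.
- long_axle: The long axle: orange printed bar lying on the desk along its own x, 84 mm long over all, round shaft 14 mm thick with its centre line 11 mm above the underside, and a square end plate 22 x 22 x 6 mm at each end. Origin: middle of its length, on the underside; z up.
- short_axle: Look-alike, leave it: the same axle but only 56 mm long (shaft 14 mm, end plates 22 x 22 x 6 mm), lying along its own x. Origin: middle of its length, on the underside; z up.
- round_foot: Round-footed bushing: orange printed part standing upright, round foot 50 mm across and 10 mm high, on it a round neck 24 mm across that rises to 40 mm above the underside. Origin: centre of the underside; z up the neck.
- square_foot: Look-alike, leave it: the same bushing but with a square foot 46 x 46 x 10 mm (sides along its x and y), neck 24 mm across, 40 mm high. Origin: centre of the underside; z up.
- hub: Hub: fixed white block 84 x 84 x 30 mm in the dark kit tray, with a round bore from its top, 45 mm across, 24 mm deep, mouth chamfered 4 mm, dark floor. Origin: centre of the underside, under the bore, 4 mm above the desk; z up. A ring held by its upper part and let go in the mouth drops home; the stacked spacer sticks out 6 mm.
- long_bin: Long bin: fixed white open-topped bin in the dark kit tray, outside 120 mm (its x) by 86 mm (its y), 22 mm high, walls 4 mm, inner floor 4 mm above the origin, inside 112 x 78 mm. Origin: centre of the underside, 4 mm above the desk; z up. The tray is fixed, rim 14 mm high; hub and bins stand in it side by side in any order, 92 mm apart.
- square_bin: Square bin: fixed white open-topped bin in the dark kit tray, outside 86 x 86 mm, 22 mm high, walls 4 mm, inner floor 4 mm above the origin, inside 78 x 78 mm. Origin: centre of the underside, 4 mm above the desk; z up.
There are look-alikes about, which are no part of the job. What is shaped like the square_bin but purple is not meant.

How it is judged:
By the outcome, as a careful person would: the job done as asked, in the order asked, and still so for the second after the job is handed in, with the robot touching nothing.
It also fails if it takes over 112 s, if anything falls off the work surface, if the arm or the gripper's body presses on something with over 40 N, if the wrist force passes 120 N, or if a joint passes its speed limit or range.

## Working session

There is one attempt and no reset: what is moved stays moved. The work goes in short steps, Python scripts to look and compute and a tool call to move; the robot and the scene stay as the last step left them, time stands still between calls to the robot, and variables do not carry over. Pictures are saved under pics/ and viewed, at most 14 in all, crops included, and the job is handed in when it is done.

Besides the shell and the picture viewer there is one more tool, called after ">>>" as name(argument=value, ...), one argument or row to a line, values as JSON. drive_tool: Moves the arm, as the interface text tells. Its arguments: {"type":"object","properties":{"motion":{"type":"array","items":{"type":"array","items":{"type":"array","items":{"type":"number"}}}},"squeeze":{"type":"number"}},"required":["motion"]}

```bash
mkdir -p pics
cat > h.py <<'E'
import numpy as np, cv2
from scipy.spatial.transform import Rotation as R
from station import manip
def snap(n,f):
    m=manip.camera_model(n); im=manip.snapshot(n); cv2.imwrite(f,im[:,:,::-1]); np.save(f+'.npy',m,allow_pickle=True); return m
def K(m):
    f=210/np.tan(np.radians(m['fov_y'])/2); return f
def px2w(m,u,v,z):
    f=K(m); d=np.array([(u-m['cx'])/f,(v-m['cy'])/f]); p=d.copy()
    for _ in range(20): p=d/(1+m['k1']*(p@p))
    r=R.from_quat(m['orientation']).as_matrix()@np.array([p[0],-p[1],-1]); o=np.array(m['origin'])
    return o+r*(z-o[2])/r[2]
def w2px(m,P):
    c=R.from_quat(m['orientation']).as_matrix().T@(np.array(P)-m['origin']); p=np.array([c[0],-c[1]])/-c[2]
    return p*(1+m['k1']*(p@p))*K(m)+[m['cx'],m['cy']]
def load(f): return np.load(f+'.npy',allow_pickle=True).item()
def tool(P,off=(0,0,0)):
    "target TCP world -> shift in tool units"
    s=manip.sense(); M=R.from_quat(s['tool_rot']).as_matrix()
    return (M.T@(np.array(P)-s['tcp_pos'])/0.03).round(2)
E
python3 - <<'E'
from h import *
for n in('top','side'): print(snap(n,f'pics/{n}0.png'))
s=manip.sense();print(s['tcp_pos'],R.from_quat(s['tool_rot']).as_matrix().round(3),s['t'])
E
```

```text
{'fov_y': 44.3599880659983, 'cx': 275.76796156699555, 'cy': 211.61204065554773, 'k1': -0.1183853892113371, 'origin': array([0.42715089, 0.00758019, 1.14867716]), 'orientation': array([ 0.06668349, -0.05844708, -0.69962259,  0.70898906])}
{'fov_y': 45.57558596985718, 'cx': 277.58650689323923, 'cy': 210.1872300340976, 'k1': -0.14428809311486898, 'origin': array([0.18780298, 0.78484022, 0.61543805]), 'orientation': array([-0.11948409,  0.4650506 ,  0.85361923, -0.2019547 ])}
[ 0.2738379  -0.56108022  0.23041198] [[ 0.899  0.438 -0.001]
 [ 0.438 -0.899  0.002]
 [ 0.    -0.002 -1.   ]] 0.1
```

View pics/top0.png

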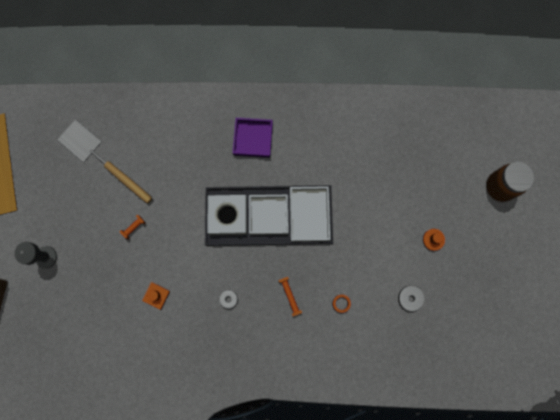

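View pics/side0.png

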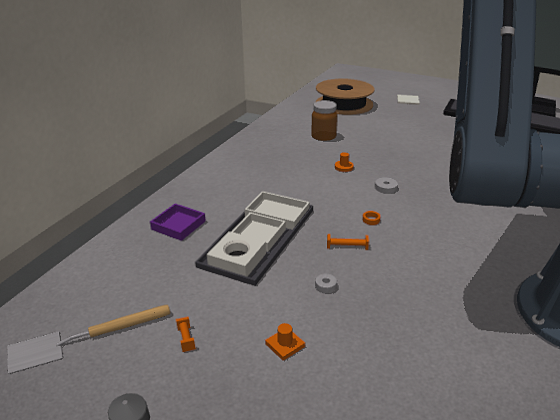

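The top view shows the hub at (227,214), square bin (269,214) and long bin (311,214). The small bearing is at (228,299), the wide bearing at (411,298), the long axle at (291,298), the spacer at (342,303) and the round foot at (434,240). I'll enlarge it for accuracy.

Run:
```python
import cv2
im=cv2.imread('pics/top0.png')[180:325,200:460]
cv2.imwrite('pics/c0.png',cv2.convertScaleAbs(cv2.resize(im,None,fx=3,fy=3,interpolation=cv2.INTER_CUBIC),alpha=1.4))
```

```text
(no output)
```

View pics/c0.png

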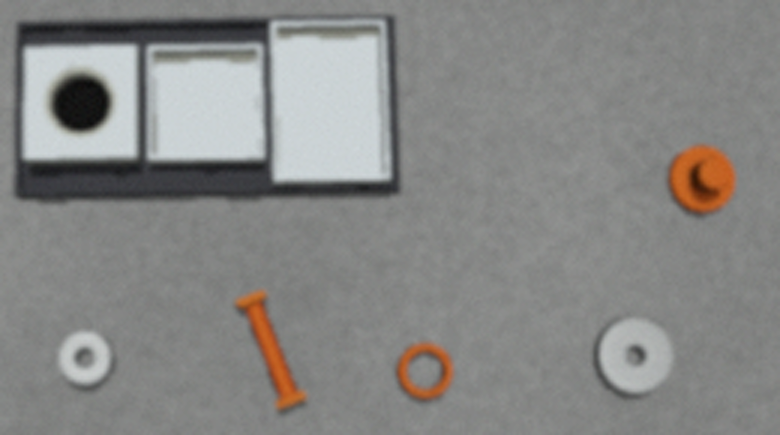

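The crop gives these centres: bore (80,102), square bin (205,102), long bin (331,101), bearing (85,358), spacer (425,371), axle ends (251,299) and (291,401), foot (701,179), neck top (712,174).

Run:
```python
from h import *
m=load('pics/top0.png')
g=lambda x,y,z:px2w(m,200+(x-1)/3,180+(y-1)/3,z)
for n,x,y,z in [('hubblock',79.5,102.5,.034),('bore',80,102,.034),('sq',205,102,.026),('long',331,101,.026),('bearing',85,358,.016),('bL',58,358,.016),('bR',112,358,.016),('spacer',425,371,.014),('ax1',251,299,.017),('ax2',291,401,.017),('foot',701,179,.010),('neck',712,174,.04)]:
    P=g(x,y,z); print(n,P.round(4),np.hypot(P[0],P[1]).round(3))
a=g(251,299,.017)-g(291,401,.017);print(np.linalg.norm(a),np.degrees(np.arctan2(a[1],a[0])),((g(251,299,.017)+g(291,401,.017))/2).round(4))
P=g(85,358,.016);print(tool([P[0],P[1],.2]))
print(w2px(load('pics/side0.png'),P), w2px(load('pics/side0.png'),g(425,371,.014)), w2px(load('pics/side0.png'),g(80,102,.034)))
# wrist camera relative to tool
c=manip.camera_model('wrist');s=manip.sense();M=R.from_quat(s['tool_rot']).as_matrix()
print(M.T@(c['origin']-s['tcp_pos']),M.T@R.from_quat(c['orientation']).as_matrix(),c['fov_y'])
```

```text
hubblock [0.6204 0.1312 0.034 ] 0.634
bore [0.6207 0.1308 0.034 ] 0.634
sq [0.6233 0.0393 0.026 ] 0.625
long [ 0.6252 -0.0536  0.026 ] 0.627
bearing [0.4351 0.1236 0.016 ] 0.452
bL [0.4348 0.1433 0.016 ] 0.458
bR [0.4355 0.104  0.016 ] 0.448
spacer [ 0.4291 -0.1234  0.014 ] 0.446
ax1 [0.4796 0.0036 0.017 ] 0.48
ax2 [ 0.4066 -0.0262  0.017 ] 0.407
foot [ 0.5722 -0.332   0.01  ] 0.662
neck [ 0.5721 -0.3314  0.04  ] 0.661
0.07889264205056588 22.163416684177143 [ 0.4431 -0.0113  0.017 ]
[ 14.84 -18.16   1.06]
[327.22882379 278.77791579] [372.44978186 214.21196919] [237.64830341 246.56421272]
[ 0.07924791  0.00059115 -0.14218244] [[ 1.40215438e-04  9.49794819e-01  3.12873428e-01]
 [ 9.99999208e-01  2.58062242e-04 -1.23155715e-03]
 [-1.25046742e-03  3.12873353e-01 -9.49794031e-01]] 63.07761696048943
```

>>> drive_tool(
  motion=[
    [[85, 12.8, -9, 1, 0], [85, 12.8, -9, 1, 0], [85, 12.8, -9, 1, 0], [85, 12.8, -9, 1, 0], [85, 12.8, -9, 1, 0], [85, 12.8, -9, 1, 0], [85, 14.8, -18.2, 1, 0], [85, 14.8, -18.2, 1, 0], [85, 14.8, -18.2, 1, 0], [85, 14.8, -18.2, 1, 0]],
  ],
  squeeze=40,
)

```text
t: 1.1
tcp_pos: [0.4254, -0.0978, 0.2069]
tool_rot: [0.974, 0.225, -0.0, -0.0]
force: [0.6, 0.5, -0.1]
finger_gap: 0.999
gripper_force: 0.0
```

>>> drive_tool(
  motion=[
    [[85, 3.5, -6.5, 1.2, 0], [85, 3.5, -6.5, 1.2, 0], [85, 3.5, -6.5, 1.2, 0], [85, 3.5, -6.5, 1.2, 0], [85, 3.5, -6.5, 1.2, 0], [85, 3.5, -6.5, 1.2, 0], [85, 3.5, -6.5, 1.2, 0], [85, 3.5, -6.5, 1.2, 0]],
  ],
)

```text
t: 1.9
tcp_pos: [0.4348, 0.1206, 0.1711]
tool_rot: [0.974, 0.224, -0.0, 0.0]
force: [0.6, -0.6, 0.1]
finger_gap: 0.997
gripper_force: 0.0
```

Run:
```python
from h import *
m=snap('wrist','pics/w1.png');s=manip.sense();print(s['tcp_pos'],s['t'])
print(w2px(m,[.4351,.1236,.016]),w2px(m,[.6207,.1308,.034]),tool([.4351,.1236,.06]))
```

```text
[0.43487144 0.12040748 0.17119225] 1.95
[274.55257409 186.42991915] [381.09427706 -44.31905556] [ 0.05 -0.09  3.71]
```

View pics/w1.png

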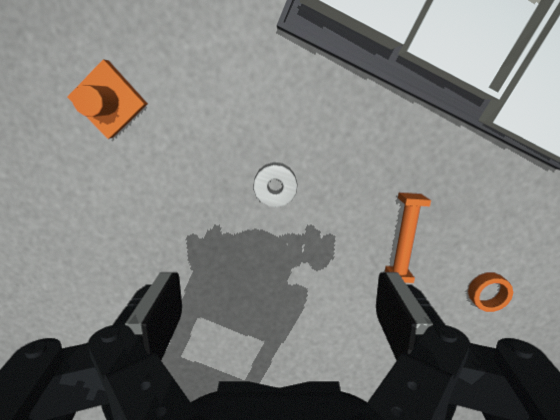

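The wrist view shows the bearing centre at (275,185.5), against a prediction of (274.6,186.4). The calibration agrees to under 1 mm, so I'm descending.

>>> drive_tool(
  motion=[
    [[58, 0.05, -0.1, 4, 0], [58, 0.05, -0.1, 4, 0], [58, 0.05, -0.1, 4, 0], [58, 0.05, -0.1, 5.5, 0], [58, 0.05, -0.1, 5.5, 0], [58, 0.05, -0.1, 5.5, 0], [34, 0.05, -0.1, 5.5, 0], [34, 0.05, -0.1, 5.5, 0], [34, 0.05, -0.1, 5.5, 0], [34, 0.05, -0.1, 5.5, 0]],
  ],
)

```text
t: 2.95
tcp_pos: [0.4365, 0.1248, 0.009]
tool_rot: [0.974, 0.225, 0.003, 0.001]
force: [-0.2, -1.8, 9.8]
finger_gap: 0.433
gripper_force: 41.2
```

Run:
```python
from h import *
m=snap('wrist','pics/w2.png');s=manip.sense();print(s['tcp_pos'],s['t'],s['finger_gap'],s['gripper_force'],s['force'])
im=cv2.imread('pics/w2.png')[180:420,120:440]
cv2.imwrite('pics/w2c.png',cv2.resize(im,None,fx=2,fy=2,interpolation=cv2.INTER_CUBIC))
```

```text
[0.43647979 0.12475448 0.00896172] 3.0 0.43809477107100797 41.19249051902443 [-0.84419441 -2.76509748 10.33387912]
```

View pics/w2c.png

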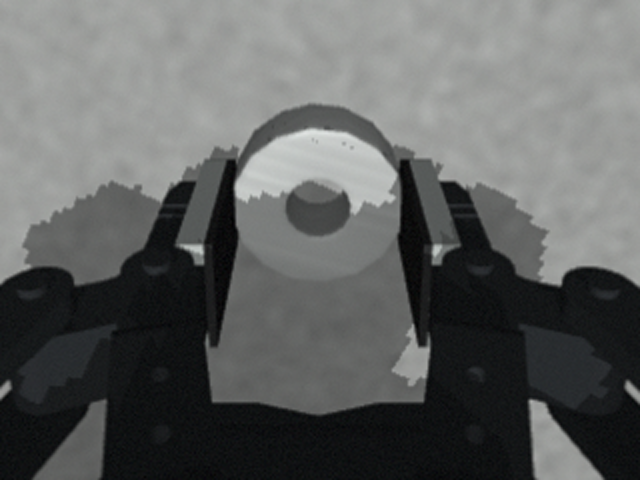

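The bearing is gripped between the pads. I'll estimate the tip height from the pad corner at image (237.5,260).

Run:
```python
from h import *
m=load('pics/w2.png');s=manip.sense();M=R.from_quat(s['tool_rot']).as_matrix();t=np.array(s['tcp_pos'])
for b in(-.008,-.004,0,.004):print(b,[w2px(m,t+M@[x,y,b]).round(1) for x in(.011,-.011) for y in(-.02,.02)])
for z in(0,.003,.006):
  print(z,[px2w(m,120+x/2,180+y/2,.016+z).round(4) for x,y in((318,128+75),(235,200),(402,200),(318,280))])
print(M.round(3))
```

```text
-0.008 [array([230.8, 260.5]), array([322.7, 260.5]), array([232.9, 304.1]), array([320.7, 304. ])]
-0.004 [array([231.9, 256.4]), array([321.6, 256.3]), array([234. , 299.1]), array([319.7, 299. ])]
0 [array([233.1, 252.5]), array([320.6, 252.4]), array([235. , 294.3]), array([318.8, 294.3])]
0.004 [array([234.1, 248.7]), array([319.6, 248.7]), array([236. , 289.8]), array([317.8, 289.8])]
0 [array([0.4369, 0.1239, 0.016 ]), array([0.4295, 0.1409, 0.016 ]), array([0.4458, 0.1073, 0.016 ]), array([0.4187, 0.115 , 0.016 ])]
0.003 [array([0.4385, 0.1247, 0.019 ]), array([0.4312, 0.1413, 0.019 ]), array([0.4472, 0.1085, 0.019 ]), array([0.4207, 0.116 , 0.019 ])]
0.006 [array([0.44  , 0.1255, 0.022 ]), array([0.4329, 0.1417, 0.022 ]), array([0.4485, 0.1096, 0.022 ]), array([0.4226, 0.1169, 0.022 ])]
[[ 0.899  0.439  0.006]
 [ 0.439 -0.899 -0.   ]
 [ 0.005  0.003 -1.   ]]
```

The pad tips seem about 8 mm behind the TCP at this opening, so they only catch the bearing's top edge. I'll reopen, go lower and regrip.

>>> drive_tool(
  motion=[
    [[58, 0, 0, -0.1, 0], [58, 0, 0, 0, 0], [58, 0, 0, 0.2, 0], [58, 0, 0, 0.2, 0], [34, 0, 0, 0.2, 0], [34, 0, 0, 0.2, 0], [34, 0, 0, 0.2, 0], [34, 0, 0, 0.2, 0], [34, 0, 0, 0.2, 0]],
  ],
)

```text
t: 3.9
tcp_pos: [0.4344, 0.1249, -0.0]
tool_rot: [0.974, 0.225, -0.0, -0.0]
force: [-0.7, -0.0, 0.7]
finger_gap: 0.444
gripper_force: 40.3
```

Run:
```python
from h import *
m=snap('wrist','pics/w3.png');s=manip.sense();print(s['tcp_pos'],s['t'],s['finger_gap'],s['gripper_force'],s['force'])
im=cv2.imread('pics/w3.png')[180:420,120:440]
cv2.imwrite('pics/w3c.png',cv2.resize(im,None,fx=2,fy=2,interpolation=cv2.INTER_CUBIC))
```

```text
[ 4.34455490e-01  1.24903392e-01 -5.16970824e-05] 3.95 0.4449870703874593 40.28069741791114 [-0.62875151  0.42005408 -0.85501524]
```

View pics/w3c.png

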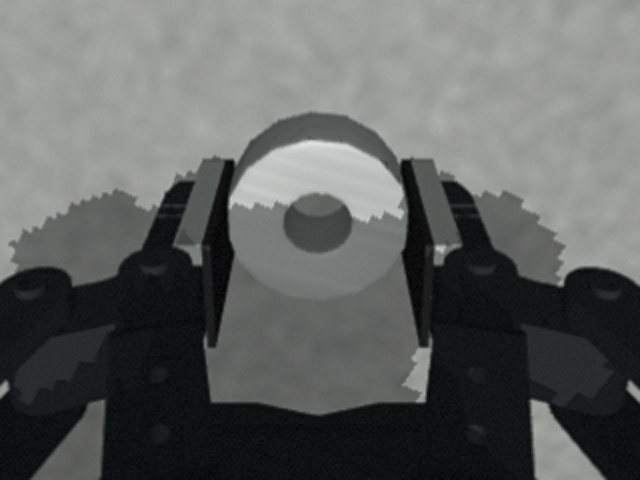

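The bearing is now held lower and flat, with its top centre near crop (318,221).

Run:
```python
from h import *
m=load('pics/w3.png');s=manip.sense()
P=px2w(m,279,180+221/2,.016);print(P)
o=P[:2]-s['tcp_pos'][:2]
T=np.array([.6207,.1308])-o;print(o,T,tool([*T,.09]),tool([*T,.028]))
```

```text
[0.43580982 0.12450525 0.016     ]
[ 0.00135433 -0.00039814] [0.61934567 0.13119814] [ 5.63  2.51 -3.  ] [ 5.63  2.51 -0.94]
```

>>> drive_tool(
  motion=[
    [[34, 0, 0, -1, 0], [34, 0, 0, -2, 0], [34, 0, 0, -3, 0], [34, 0, 0, -3, 0], [34, 0, 0, -3, 0]],
  ],
)

```text
t: 4.45
tcp_pos: [0.435, 0.1249, 0.0904]
tool_rot: [0.974, 0.225, 0.001, 0.0]
force: [-0.5, 0.4, -1.0]
finger_gap: 0.445
gripper_force: 40.9
```

>>> drive_tool(
  motion=[
    [[34, 5.6, 2.5, 0, 0], [34, 5.6, 2.5, 0, 0], [34, 5.6, 2.5, 0, 0], [34, 5.6, 2.5, 0, 0], [34, 5.6, 2.5, 0, 0], [34, 5.6, 2.5, 0, 0], [34, 5.6, 2.5, 0.8, 0], [34, 5.6, 2.5, 0.8, 0], [34, 5.6, 2.5, 0.8, 0]],
  ],
)

```text
t: 5.35
tcp_pos: [0.616, 0.1312, 0.0648]
tool_rot: [0.974, 0.225, -0.002, -0.0]
force: [0.2, 0.7, -2.2]
finger_gap: 0.442
gripper_force: 40.8
```

Run:
```python
from h import *
m=snap('wrist','pics/w4.png');s=manip.sense();print(s['tcp_pos'],s['t'],s['finger_gap'],tool([.6193,.1312,.028]))
print(w2px(m,[.6207,.1308,.034]),w2px(m,[.6207,.1308,s['tcp_pos'][2]+.016]))
im=cv2.imread('pics/w4.png')[150:420,100:460]
cv2.imwrite('pics/w4c.png',cv2.resize(im,None,fx=2,fy=2,interpolation=cv2.INTER_CUBIC))
```

```text
[0.61722173 0.13122549 0.06575344] 5.4 0.44606095239451315 [0.06 0.03 1.26]
[281.47462429 239.25371565] [282.33087017 285.54393007]
```

View pics/w4c.png

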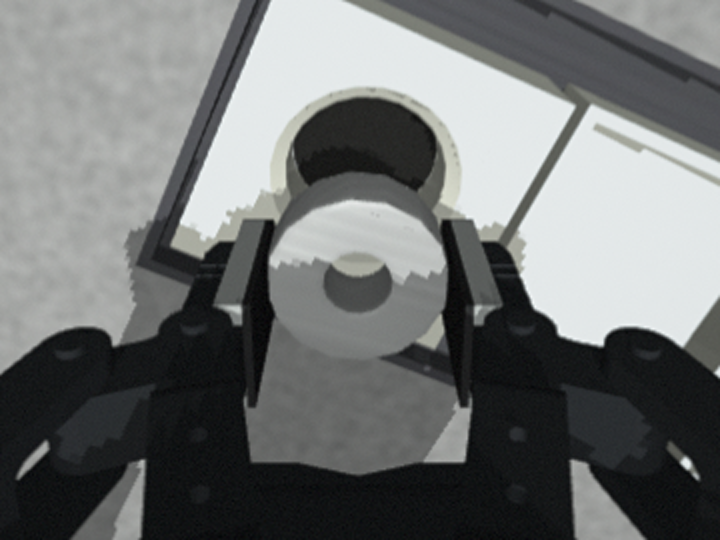

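The bore mouth is centred near crop (366,177) and the held bearing at (358,281). The arm is still settling, so I'll let it come to rest at a lower height before correcting.

>>> drive_tool(
  motion=[
    [[34, 0, 0, 0.6, 0], [34, 0, 0, 0.6, 0], [34, 0, 0, 0.6, 0], [34, 0, 0, 0.6, 0], [34, 0, 0, 0.6, 0]],
  ],
)

```text
t: 5.9
tcp_pos: [0.6191, 0.1312, 0.049]
tool_rot: [0.974, 0.225, 0.001, 0.0]
force: [0.0, 0.6, -1.0]
finger_gap: 0.444
gripper_force: 40.8
```

Run:
```python
from h import *
m=snap('wrist','pics/w5.png');s=manip.sense();print(s['tcp_pos'],s['t'],s['finger_gap'],s['force'],tool([.6193,.1312,.028]))
im=cv2.imread('pics/w5.png')[150:420,100:460]
z=s['tcp_pos'][2]
print([((w2px(m,p)-[100,150])*2).round(1) for p in([.6207,.1308,.034],[.6207,.1308,z+.016])])
cv2.imwrite('pics/w5c.png',cv2.resize(im,None,fx=2,fy=2,interpolation=cv2.INTER_CUBIC))
```

```text
[0.61900199 0.13117064 0.04886647] 5.95 0.44672640070389763 [-1.18073238  0.63496165 -1.77893923] [0.01 0.   0.7 ]
[array([357.9, 214. ]), array([358.4, 279.4])]
```

View pics/w5c.png

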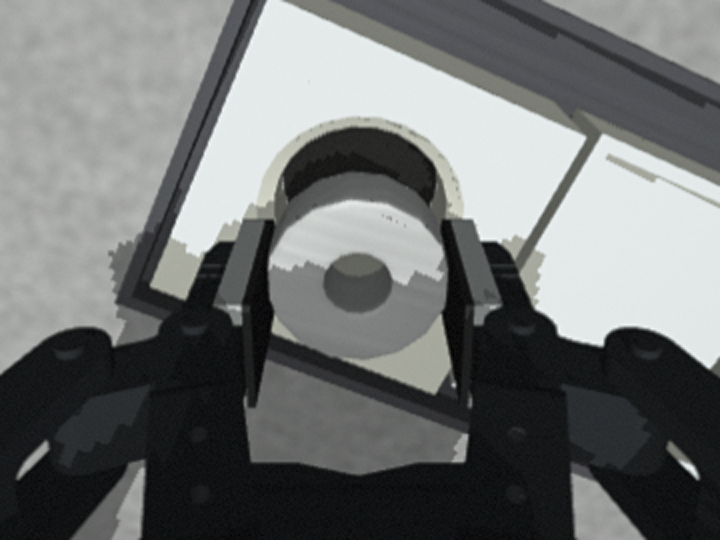

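The mouth spans 259–463 in the crop, centre 361, and the bearing is at 358. I'll shift 0.03 in y, descend and release.

>>> drive_tool(
  motion=[
    [[34, 0.01, 0.03, 0.4, 0], [34, 0.01, 0.03, 0.7, 0], [34, 0.01, 0.03, 0.7, 0], [34, 0.01, 0.03, 0.7, 0], [34, 0.01, 0.03, 0.7, 0]],
  ],
)

```text
t: 6.45
tcp_pos: [0.6204, 0.1304, 0.0327]
tool_rot: [0.974, 0.225, 0.002, 0.001]
force: [-8.1, -1.9, 33.1]
finger_gap: 0.444
gripper_force: 59.8
```

33 N upward means the finger tips are resting on the hub top, so they sit only about 1 mm behind the TCP and I'm gripping too low on the ring. I'll lift off, set the bearing back on the desk and regrip its upper part.

>>> drive_tool(
  motion=[
    [[34, 0, 0, -1, 0], [34, 0, 0, -2, 0], [34, 0, 0, -2, 0], [34, -5.6, -2.5, -2, 0], [34, -5.6, -2.5, -2, 0], [34, -5.6, -2.5, -2, 0], [34, -5.6, -2.5, -2, 0], [34, -5.6, -2.5, -2, 0], [34, -5.6, -2.5, -2, 0], [34, -5.6, -2.5, -2, 0]],
  ],
)

```text
t: 7.45
tcp_pos: [0.4371, 0.1242, 0.0866]
tool_rot: [0.974, 0.225, 0.001, 0.0]
force: [0.4, -0.4, -0.9]
finger_gap: 0.446
gripper_force: 40.9
```

Run:
```python
from h import *
s=manip.sense();print(s['tcp_pos'],s['t'],s['finger_gap'],s['force'])
m=snap('wrist','pics/w6.png');im=cv2.imread('pics/w6.png')[150:420,100:460]
cv2.imwrite('pics/w6c.png',cv2.resize(im,None,fx=2,fy=2,interpolation=cv2.INTER_CUBIC))
a=cv2.imread('pics/w5.png')[240:340,230:330].astype(int);b=cv2.imread('pics/w6.png')[240:340,230:330].astype(int);print(abs(a-b).mean())
```

```text
[0.43714854 0.12415394 0.08663654] 7.45 0.44557858363531533 [ 0.37130801 -0.42436991 -0.89839696]
15.273266666666666
```

>>> drive_tool(
  motion=[
    [[34, 0, 0, 1.5, 0], [34, 0, 0, 2.5, 0], [34, 0, 0, 2.8, 0], [34, 0, 0, 2.85, 0], [34, 0, 0, 2.85, 0], [58, 0, 0, 2.85, 0], [58, 0, 0, 2.85, 0], [58, 0, 0, 2.6, 0], [58, 0, 0, 2.55, 0], [58, 0, 0, 2.55, 0]],
  ],
)

```text
t: 8.5
tcp_pos: [0.4358, 0.1243, 0.0114]
tool_rot: [0.974, 0.225, 0.001, 0.0]
force: [0.2, 0.5, 0.5]
finger_gap: 0.676
gripper_force: 0.0
```

Run:
```python
from h import *
s=manip.sense();print(s['tcp_pos'],s['t'],s['finger_gap'],s['force'])
m=snap('wrist','pics/w7.png');im=cv2.imread('pics/w7.png')[180:420,120:440]
cv2.imwrite('pics/w7c.png',cv2.resize(im,None,fx=2,fy=2,interpolation=cv2.INTER_CUBIC))
```

```text
[0.43582019 0.12425189 0.01140319] 8.5 0.6760193630527371 [0.22212032 0.52340179 0.45689763]
```

View pics/w7c.png

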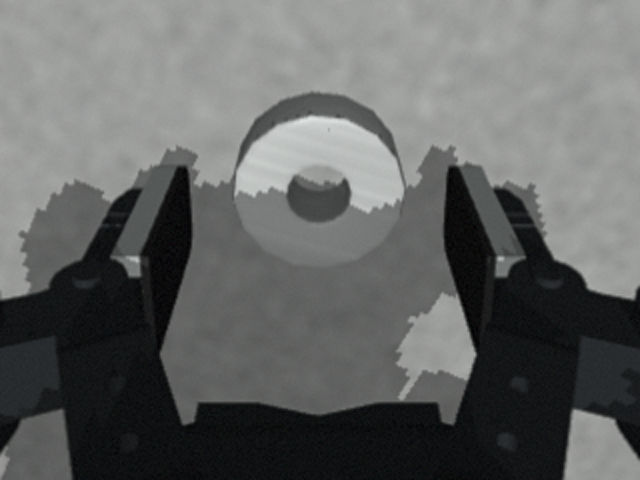

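The bearing is flat on the desk, with its top centre near crop (319,190). The pad tip edges run from (190,167) to (192,240), so I'll solve for the tip depth.

Run:
```python
from h import *
m=load('pics/w7.png');s=manip.sense();M=R.from_quat(s['tool_rot']).as_matrix();t=np.array(s['tcp_pos'])
for b in(-.016,-.012,-.008,-.004,0):print(b,[((w2px(m,t+M@[x,-.0289,b])-[120,180])*2).round(0) for x in(.011,-.011)])
P=px2w(m,120+319/2,180+190/2,.016);print(P,tool([P[0],P[1],.005]))
```

```text
-0.016 [array([173., 179.]), array([180., 269.])]
-0.012 [array([177., 170.]), array([183., 258.])]
-0.008 [array([181., 161.]), array([187., 248.])]
-0.004 [array([184., 153.]), array([190., 238.])]
0 [array([187., 145.]), array([193., 229.])]
[0.43813252 0.12402197 0.016     ] [0.07 0.04 0.2 ]
```

Run:
```python
from h import *
m=load('pics/w5.png');s=manip.sense();M=R.from_quat(s['tool_rot']).as_matrix()
c=np.array([.6207,.1308,.034]);r=.0265
for d in([r,0,0],[0,r,0],[0,-r,0],[.0225,0,.004]):print(d,((w2px(m,c+M@d)-[100,150])*2).round(1))
m=load('pics/w4.png')
for d in([r,0,0],[0,r,0],[0,-r,0]):print(d,((w2px(m,c+M@d)-[100,150])*2).round(1))
m=load('pics/top0.png')
im=cv2.cvtColor(cv2.imread('pics/top0.png'),6)[195:235,208:247]
_,b=cv2.threshold(im,90,255,1);n,l,st,ce=cv2.connectedComponentsWithStats(b)
for k in range(1,n):
  if st[k][4]>100 and st[k][2]<30: print(st[k],ce[k]+[208,195],px2w(m,*(ce[k]+[208,195]),.028),px2w(m,*(ce[k]+[208,195]),.034))
```

```text
[0.0265, 0, 0] [358.  114.7]
[0, 0.0265, 0] [462.3 213.9]
[0, -0.0265, 0] [253.5 214. ]
[0.0225, 0, 0.004] [357.9 125. ]
[0.0265, 0, 0] [363.3  85.6]
[0, 0.0265, 0] [459.5 178.6]
[0, -0.0265, 0] [266.4 178.4]
[  9   9  20  20 318] [226.49371069 213.78616352] [0.62151394 0.13111488 0.028     ] [0.62047334 0.13045349 0.034     ]
```

Bore position checks out to under 1 mm, and a linkage estimate gives the tips about 2.5 mm behind the TCP at 40 mm opening. So the fingers touched the hub, and regripping at TCP z of about 6.5 mm gives 7 mm of hold.

>>> drive_tool(
  motion=[
    [[58, 0.07, 0.04, 0.16, 0], [58, 0.07, 0.04, 0.16, 0], [58, 0.07, 0.04, 0.16, 0], [34, 0.07, 0.04, 0.16, 0], [34, 0.07, 0.04, 0.16, 0], [34, 0.07, 0.04, 0.16, 0], [34, 0.07, 0.04, 0.16, 0], [34, 0.07, 0.04, 0.16, 0]],
  ],
)

```text
t: 9.35
tcp_pos: [0.4376, 0.124, 0.0058]
tool_rot: [0.974, 0.225, -0.0, -0.0]
force: [-0.9, -0.5, 3.4]
finger_gap: 0.443
gripper_force: 40.3
```

Run:
```python
from h import *
s=manip.sense();print(s['tcp_pos'],s['t'],s['finger_gap'],s['force'],s['gripper_force'])
```

```text
[0.43756765 0.1240273  0.00584386] 9.35 0.4426595215196029 [-0.92389003 -0.54640324  3.44041843] 40.31381548382342
```

>>> drive_tool(
  motion=[
    [[34, 0, 0, -1, 0], [34, 0, 0, -2.4, 0], [34, 0, 0, -2.4, 0], [34, 5.57, 2.47, -2.4, 0], [34, 5.57, 2.47, -2.4, 0], [34, 5.57, 2.47, -2.4, 0], [34, 5.57, 2.47, -2.4, 0], [34, 5.57, 2.47, -1.8, 0], [34, 5.57, 2.47, -1.5, 0], [34, 5.57, 2.47, -1.5, 0]],
  ],
)

```text
t: 10.35
tcp_pos: [0.6172, 0.1306, 0.0478]
tool_rot: [0.974, 0.225, -0.004, -0.001]
force: [-0.2, 0.6, -1.8]
finger_gap: 0.44
gripper_force: 40.8
```

>>> drive_tool(
  motion=[
    [[34, 0, 0, 0, 0], [34, 0, 0, 0, 0]],
  ],
)

```text
t: 10.55
tcp_pos: [0.62, 0.1308, 0.051]
tool_rot: [0.974, 0.225, -0.0, -0.0]
force: [-0.5, 0.4, -0.8]
finger_gap: 0.439
gripper_force: 40.8
```

Run:
```python
from h import *
m=snap('wrist','pics/w8.png');s=manip.sense();print(s['tcp_pos'],s['t'],s['finger_gap'],s['force'])
im=cv2.imread('pics/w8.png')[150:420,100:460]
z=s['tcp_pos'][2]
print([((w2px(m,p)-[100,150])*2).round(1) for p in([.6207,.1308,.034],[.6207,.1308,z+.010])])
cv2.imwrite('pics/w8c.png',cv2.resize(im,None,fx=2,fy=2,interpolation=cv2.INTER_CUBIC))
```

```text
[0.6202503  0.13080238 0.05132399] 10.6 0.43484156814925234 [ 0.37739673  0.2616692  -0.76918859]
[array([355.2, 212.4]), array([355.1, 268.2])]
```

View pics/w8c.png

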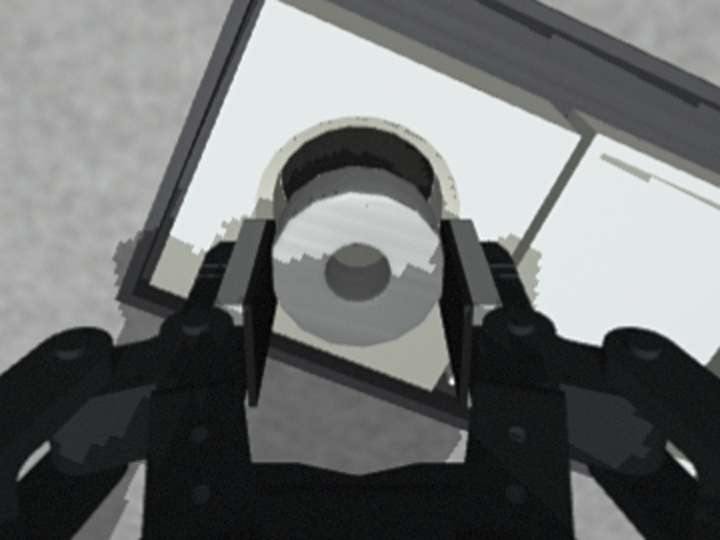

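The bearing at (357.5,269) is over the mouth centre at 358.5, so I'm lowering it.

>>> drive_tool(
  motion=[
    [[34, 0, 0.01, 0.3, 0], [34, 0, 0.01, 0.57, 0], [34, 0, 0.01, 0.57, 0], [34, 0, 0.01, 0.57, 0]],
  ],
)

```text
t: 11.0
tcp_pos: [0.6202, 0.1304, 0.0331]
tool_rot: [0.974, 0.225, -0.0, -0.0]
force: [-0.0, 0.5, -1.0]
finger_gap: 0.439
gripper_force: 40.8
```

Free of contact, with the underside about 7 mm in the mouth. Releasing.

>>> drive_tool(
  motion=[
    [[58, 0, 0.01, 0, 0], [58, 0, 0.01, 0, 0], [58, 0, 0.01, -0.3, 0], [58, 0, 0, -2, 0], [58, 0, 0, -3.5, 0], [58, 0, 0, -3.5, 0], [58, 0, 0, -3.5, 0]],
  ],
)

```text
t: 11.7
tcp_pos: [0.6216, 0.1305, 0.141]
tool_rot: [0.974, 0.225, 0.002, 0.0]
force: [-1.0, -0.3, -0.8]
finger_gap: 0.681
gripper_force: 0.0
```

Run:
```python
from h import *
m=snap('wrist','pics/w9.png');s=manip.sense();print(s['tcp_pos'],s['t'],s['finger_gap'],s['force'])
a=(w2px(m,[.6207,.1308,.026])-[50,50]).round();print(a+[50,50])
u,v=(a+[50,50]).astype(int)
c=cv2.resize(cv2.imread('pics/w9.png')[max(0,v-50):v+50,u-60:u+60],None,fx=4,fy=4,interpolation=2)
cv2.imwrite('pics/w9c.png',c)
print(tool([.429,-.1234,.1]),max(0,v-50),u-60)
```

```text
[0.62026336 0.13045569 0.13925419] 11.75 0.6805375698011468 [ 0.04396637  0.27733115 -0.46709305]
[276. 203.]
[-9.44  4.81  1.31] 153 216
```

View pics/w9c.png

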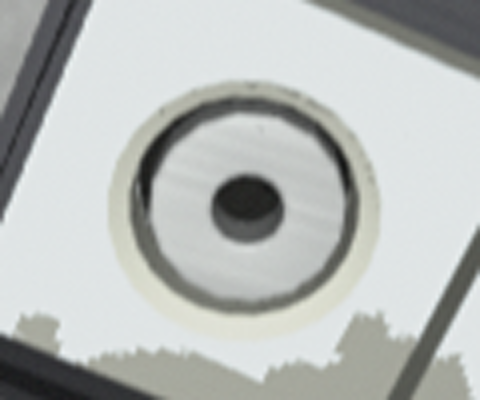

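The bearing sits flat inside the bore at crop (248,207). Now the spacer.

>>> drive_tool(
  motion=[
    [[58, -9.4, 4.8, -0.5, 0], [58, -9.4, 4.8, -0.5, 0], [58, -9.4, 4.8, -0.5, 0], [58, -9.4, 4.8, -0.5, 0], [58, -9.4, 4.8, -0.5, 0], [58, -9.4, 4.8, -0.5, 0], [58, -9.4, 4.8, -0.5, 0], [58, -9.4, 4.8, -0.5, 0], [58, -9.4, 4.8, -0.5, 0], [58, -9.4, 4.8, -0.5, 0]],
  ],
)

```text
t: 12.75
tcp_pos: [0.4304, -0.1218, 0.1531]
tool_rot: [0.974, 0.225, -0.0, -0.001]
force: [0.8, 0.2, 0.5]
finger_gap: 0.679
gripper_force: 0.0
```

```bash
cat >> h.py <<'E'
def orange(f,uv,rad):
    "hull of the orange blob nearest uv, ignoring beyond rad px"
    hsv=cv2.cvtColor(cv2.imread(f),cv2.COLOR_BGR2HSV); b=cv2.inRange(hsv,(3,140,50),(22,255,255))
    b=cv2.morphologyEx(b,cv2.MORPH_OPEN,np.ones((3,3)))
    cs,_=cv2.findContours(b,cv2.RETR_EXTERNAL,cv2.CHAIN_APPROX_NONE)
    cs=[c for c in cs if cv2.contourArea(c)>60]
    c=min(cs,key=lambda c:np.linalg.norm(c.reshape(-1,2).mean(0)-uv)); return cv2.convexHull(c)
def cen(h):
    q=cv2.moments(h); return np.array([q['m10'],q['m01']])/q['m00']
def fit(f,pts,x0):
    "pts: model points (body frame); x0=[x,y,yaw]; match hulls centroid (and yaw)"
    from scipy.optimize import least_squares
    m=load(f)
    def syn(x):
        Q=R.from_euler('z',x[2]).apply(pts)+[x[0],x[1],0]
        return cv2.convexHull(np.array([w2px(m,p) for p in Q],np.float32))
    h=orange(f,cen(syn(x0)),60); ob=cv2.boundingRect(h)
    H=np.array(h,np.float32)
    ang=np.linspace(0,np.pi,24,endpoint=False); D=np.c_[np.cos(ang),np.sin(ang)]
    def sup(h): q=h.reshape(-1,2)@D.T; return np.r_[q.max(0),q.min(0)]
    s=sup(H)
    r=least_squares(lambda x:sup(syn(x))-s,x0,x_scale=[.01,.01,.1],diff_step=1e-3,loss='soft_l1')
    return r.x,np.abs(r.fun).mean(),cen(h)
a=np.linspace(0,2*np.pi,40); C=lambda r,z:np.c_[r*np.cos(a),r*np.sin(a),0*a+z]
SP=np.r_[C(.02,0),C(.02,.014)]
RF=np.r_[C(.025,0),C(.025,.01),C(.012,.04)]
AX=np.array([[x,y,z] for x in(-.042,.042,-.036,.036) for y in(-.011,.011) for z in(0,.022)])
E
python3 - <<'E'
from h import *
m=snap('wrist','pics/w10.png');s=manip.sense();print(s['tcp_pos'],s['t'])
x,e,c=fit('pics/w10.png',SP,[.429,-.1234,0]);print(x,e,c,tool([x[0],x[1],.0065]))
x,e,c=fit('pics/w10.png',AX,[.4431,-.0113,.387]);print(x,np.degrees(x[2]),e,c)
E
```

```text
[ 0.43057506 -0.12166108  0.15318258] 12.8
[ 0.42918866 -0.12488792 -0.00174701] 1.2947029007039264 [280.16234724 193.52718078] [-0.09  0.08  4.89]
[ 0.44319918 -0.01218497  0.37959879] 21.749408580761404 1.2045194024758707 [161.757531   117.81947988]
```

>>> drive_tool(
  motion=[
    [[58, -0.08, 0.06, 2, 0], [58, -0.08, 0.06, 3.5, 0], [58, -0.08, 0.06, 4.5, 0], [58, -0.08, 0.06, 4.9, 0], [58, -0.08, 0.06, 4.9, 0], [58, -0.08, 0.06, 4.9, 0], [32, -0.08, 0.06, 4.9, 0], [32, -0.08, 0.06, 4.9, 0], [32, -0.08, 0.06, 4.9, 0], [32, -0.08, 0.06, 4.9, 0]],
  ],
  squeeze=30,
)

```text
t: 13.8
tcp_pos: [0.4299, -0.1257, 0.0085]
tool_rot: [0.974, 0.225, 0.001, 0.001]
force: [0.3, 1.0, 6.7]
finger_gap: 0.44
gripper_force: 29.8
```

Run:
```python
from h import *
m=snap('wrist','pics/w11.png');s=manip.sense();print(s['tcp_pos'],s['t'],s['finger_gap'],s['gripper_force'],s['force'])
h=orange('pics/w11.png',w2px(m,[.4292,-.1245,.014]),60)
print(cv2.boundingRect(h),cen(h));c=np.array(s['tcp_pos']);c[2]=0
Q=cv2.convexHull(np.array([w2px(m,c+p) for p in SP],np.float32));print(cv2.boundingRect(Q),cen(Q))
```

```text
[ 0.42997302 -0.12570851  0.00851287] 13.85 0.43974229366503387 29.805437671020627 [1.12278049 1.95742666 7.53323589]
(237, 230, 84, 86) [278.36542234 272.99279754]
(232, 227, 90, 91) [276.90323211 272.86999312]
```

Only about 3 mm of overlap, so I'll regrip slightly lower.

>>> drive_tool(
  motion=[
    [[56, 0, 0, 0, 0], [56, 0, 0, 0.06, 0], [56, 0, 0, 0.06, 0], [56, 0, 0, 0.06, 0], [32, 0, 0, 0.06, 0], [32, 0, 0, 0.06, 0], [32, 0, 0, 0.06, 0], [32, 0, 0, 0.06, 0], [32, 0, 0, 0, 0], [32, 0, 0, 0, 0]],
  ],
)

```text
t: 14.85
tcp_pos: [0.4289, -0.1253, 0.0066]
tool_rot: [0.974, 0.225, 0.0, -0.0]
force: [0.3, 0.5, -0.4]
finger_gap: 0.441
gripper_force: 30.2
```

Run:
```python
from h import *
m=snap('wrist','pics/w12.png');s=manip.sense();print(s['tcp_pos'],s['t'],s['finger_gap'],s['gripper_force'],s['force'])
h=orange('pics/w12.png',w2px(m,[.4292,-.1245,.014]),60)
print(cv2.boundingRect(h),cen(h));c=np.array(s['tcp_pos']);c[2]=0
Q=cv2.convexHull(np.array([w2px(m,c+p) for p in SP],np.float32));print(cv2.boundingRect(Q),cen(Q))
print(tool([.6207,.1305,.06]))
```

```text
[ 0.42888671 -0.12529584  0.00654302] 14.9 0.4458583158845909 30.19294023513794 [ 0.66131177 -0.28803634 -0.50512357]
(235, 231, 87, 88) [278.34033742 274.94510687]
(231, 228, 91, 92) [276.76950467 274.95380887]
[ 9.48 -4.86 -1.78]
```

>>> drive_tool(
  motion=[
    [[32, 0, 0, -1.5, 0], [32, 0, 0, -2.8, 0], [32, 0, 0, -2.8, 0], [32, 9.47, -4.85, -2.8, 0], [32, 9.47, -4.85, -2.8, 0], [32, 9.47, -4.85, -2.8, 0], [32, 9.47, -4.85, -2.8, 0], [32, 9.47, -4.85, -2.8, 0], [32, 9.47, -4.85, -2.8, 0], [32, 9.47, -4.85, -2.8, 0]],
  ],
)

```text
t: 15.9
tcp_pos: [0.6229, 0.1341, 0.0898]
tool_rot: [0.974, 0.227, 0.001, -0.0]
force: [-0.1, -1.4, 0.4]
finger_gap: 0.443
gripper_force: 30.5
```

>>> drive_tool(
  motion=[
    [[32, 0, 0, 1, 0], [32, 0, 0, 1, 0], [32, 0, 0, 1, 0], [32, 0, 0, 1, 0], [32, 0, 0, 1, 0]],
  ],
)

```text
t: 16.4
tcp_pos: [0.6209, 0.1294, 0.0616]
tool_rot: [0.974, 0.224, 0.001, 0.0]
force: [0.0, -0.4, -0.8]
finger_gap: 0.445
gripper_force: 30.5
```

Run:
```python
from h import *
m=snap('wrist','pics/w13.png');s=manip.sense();print(s['tcp_pos'],s['t'],s['finger_gap'],s['gripper_force'],s['force'],tool([.6204,.1304,.0335]))
c=np.array(s['tcp_pos'])
h=orange('pics/w13.png',w2px(m,c),60);print(cv2.boundingRect(h),cen(h))
for d in(.004,.005,.006):
  Q=cv2.convexHull(np.array([w2px(m,c-[0,0,d]+p) for p in SP],np.float32));print(d,cv2.boundingRect(Q),cen(Q))
print(cen(h),w2px(m,[.6207,.1308,.034]))
im=cv2.imread('pics/w13.png')[150:420,100:460]
cv2.imwrite('pics/w13c.png',cv2.resize(im,None,fx=2,fy=2,interpolation=cv2.INTER_CUBIC))
```

```text
[0.62095167 0.12943325 0.06171152] 16.45 0.4398542276930264 30.453193970024586 [-0.06609341 -0.001208    0.46334108] [-0.   -0.04  0.94]
(235, 231, 87, 88) [278.32830556 274.94722222]
0.004 (231, 230, 92, 94) [276.79214061 277.69905314]
0.005 (231, 229, 92, 94) [276.79870632 276.59996215]
0.006 (231, 229, 91, 92) [276.80519159 275.51405006]
[278.32830556 274.94722222] [274.52168381 247.96288807]
```

View pics/w13c.png

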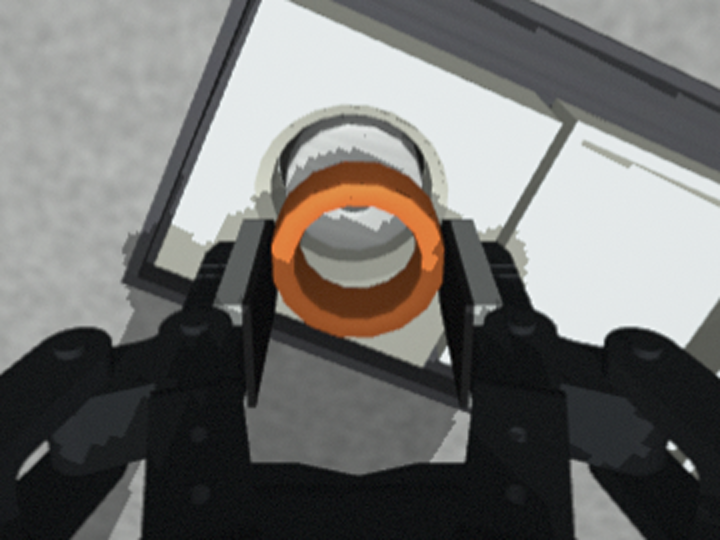

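The spacer centre is at 357.5 in the crop and the mouth at 351.5, so I'll shift −0.05 in y and lower.

>>> drive_tool(
  motion=[
    [[32, 0, -0.05, 0.4, 0], [32, 0, -0.05, 0.8, 0], [32, 0, -0.05, 0.92, 0], [32, 0, -0.05, 0.92, 0], [32, 0, -0.05, 0.92, 0]],
  ],
)

```text
t: 16.95
tcp_pos: [0.6188, 0.1312, 0.0329]
tool_rot: [0.974, 0.225, -0.001, -0.0]
force: [-2.3, 0.3, 5.1]
finger_gap: 0.443
gripper_force: 33.4
```

>>> drive_tool(
  motion=[
    [[32, 0.03, -0.02, -0.05, 0], [32, 0.03, -0.02, -0.05, 0], [32, 0.03, -0.02, -0.05, 0]],
  ],
)

```text
t: 17.25
tcp_pos: [0.6202, 0.1324, 0.0341]
tool_rot: [0.974, 0.225, -0.0, -0.0]
force: [0.4, 0.3, -1.4]
finger_gap: 0.445
gripper_force: 30.5
```

Run:
```python
from h import *
s=manip.sense();print(s['tcp_pos'],s['force'],tool([.6204,.1304,.0345]))
```

```text
[0.62017858 0.13237432 0.0340573 ] [ 0.39805672  0.32154203 -1.44725401] [-0.02  0.06 -0.01]
```

>>> drive_tool(
  motion=[
    [[32, -0.01, 0.05, 0, 0], [32, -0.01, 0.05, 0, 0], [32, -0.01, 0.05, 0, 0]],
  ],
)

```text
t: 17.55
tcp_pos: [0.6207, 0.1307, 0.0344]
tool_rot: [0.974, 0.225, -0.0, -0.0]
force: [-0.8, -0.7, -0.1]
finger_gap: 0.443
gripper_force: 30.5
```

>>> drive_tool(
  motion=[
    [[56, 0, 0, 0, 0], [56, 0, 0, 0, 0], [56, 0, 0, -0.3, 0], [56, 0, 0, -2, 0], [56, 0, 0, -3.5, 0], [56, 0, 0, -3.5, 0], [56, 0, 0, -3.5, 0]],
  ],
)

```text
t: 18.25
tcp_pos: [0.6217, 0.131, 0.1419]
tool_rot: [0.974, 0.225, 0.002, 0.0]
force: [-0.3, 1.0, -0.1]
finger_gap: 0.656
gripper_force: 0.0
```

Run:
```python
from h import *
m=snap('wrist','pics/w14.png');s=manip.sense();print(s['tcp_pos'],s['t'],s['force'])
x,e,c=fit('pics/w14.png',SP+[0,0,.026],[.6207,.1308,0]);print(x,e,c)
SPT=np.r_[C(.02,.034),C(.02,.040)]
x,e,c=fit('pics/w14.png',SPT,[.6207,.1308,0]);print(x,e,c)
u,v=c.astype(int);print(u,v)
cv2.imwrite('pics/w14c.png',cv2.resize(cv2.imread('pics/w14.png')[v-50:v+50,u-60:u+60],None,fx=4,fy=4,interpolation=2))
print(tool([.4432,-.0122,.10]))
```

```text
[0.6203738  0.13086391 0.14010227] 18.3 [-0.5226223  -0.33163095 -0.50697799]
[ 0.62134837  0.13037211 -0.03042241] 1.2442248944657683 [277.55675373 205.05695343]
[ 0.62214984  0.1307464  -0.00998722] 0.6276104552432608 [277.55675373 205.05695343]
277 205
[-7.4   1.7   1.33]
```

View pics/w14c.png

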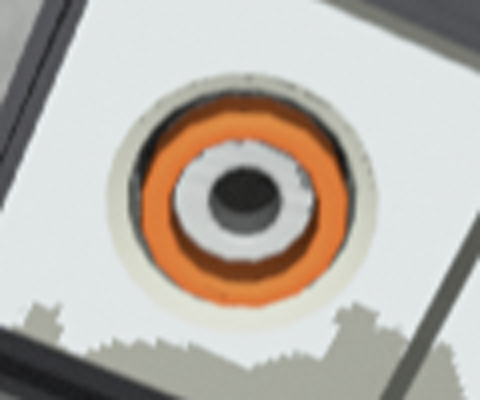

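The spacer lies flat and concentric on the bearing. Next, the long axle.

>>> drive_tool(
  motion=[
    [[50, -7.4, 1.7, 0, 0.5], [50, -7.4, 1.7, 0, 0.5], [50, -7.4, 1.7, 0, 0.5], [50, -7.4, 1.7, 0, 0.5], [50, -7.4, 1.7, 0, 0.5], [50, -7.4, 1.7, 0, 0.5], [50, -7.4, 1.7, 0, 0.5], [50, -7.4, 1.7, 0, 0.5]],
  ],
)

```text
t: 19.1
tcp_pos: [0.4446, -0.0121, 0.1392]
tool_rot: [0.982, 0.191, 0.0, 0.0]
force: [-0.5, -0.3, 0.6]
finger_gap: 0.585
gripper_force: 0.0
```

Run:
```python
from h import *
m=snap('wrist','pics/w15.png');s=manip.sense();M=R.from_quat(s['tool_rot']).as_matrix();print(s['tcp_pos'],s['t'],np.degrees(np.arctan2(M[1,0],M[0,0])))
x,e,c=fit('pics/w15.png',AX,[.4432,-.0122,.38]);print(x,np.degrees(x[2]),e,c,tool([x[0],x[1],.003]))
```

```text
[ 0.44468251 -0.01192355  0.13922399] 19.15 22.05760213194391
[ 0.44302742 -0.01211378  0.39231567] 22.478032057305697 1.0419259814728885 [276.44958737 196.88847028] [-0.06 -0.02  4.54]
```

>>> drive_tool(
  motion=[
    [[45, -0.05, -0.02, 2, 0], [45, -0.05, -0.02, 3.5, 0], [45, -0.05, -0.02, 4.2, 0], [45, -0.05, -0.02, 4.5, 0], [45, -0.05, -0.02, 4.5, 0], [8, -0.05, -0.02, 4.5, 0], [8, -0.05, -0.02, 4.5, 0], [8, -0.05, -0.02, 4.5, 0], [8, -0.05, -0.02, 4.5, 0], [8, -0.05, -0.02, 4.5, 0]],
  ],
)

```text
t: 20.15
tcp_pos: [0.443, -0.0125, 0.0059]
tool_rot: [0.982, 0.191, 0.002, 0.001]
force: [1.2, 2.0, 8.3]
finger_gap: 0.146
gripper_force: 30.8
```

>>> drive_tool(
  motion=[
    [[8, 0, 0, -1, 0], [8, 0, 0, -2.5, 0], [8, 0, 0, -2.5, 0], [8, 0, 0, -2.5, 0]],
  ],
)

```text
t: 20.55
tcp_pos: [0.4427, -0.0126, 0.0809]
tool_rot: [0.982, 0.191, 0.002, 0.001]
force: [0.3, 1.5, 0.3]
finger_gap: 0.146
gripper_force: 30.1
```

Run:
```python
from h import *
m=snap('wrist','pics/w16.png');s=manip.sense();M=R.from_quat(s['tool_rot']).as_matrix();print(s['tcp_pos'],s['t'],s['finger_gap'],s['force'],s['gripper_force'])
c=np.array(s['tcp_pos']);h=orange('pics/w16.png',w2px(m,c),60);print(cv2.boundingRect(h),cv2.minAreaRect(h))
print(tool([.6255,-.0536,c[2]]),(np.degrees(np.arctan2(M[1,0],M[0,0]))-1.4)/8)
x,e,cc=fit('pics/w16.png',AX+[0,0,c[2]-.003],[c[0],c[1],.39]);print(x,e)
```

```text
[ 0.44181518 -0.01237153  0.07987113] 20.6 0.14626477585824432 [-0.49212461  0.20879272 -0.84767786] 30.131571292877197
(250, 183, 57, 188) ((278.0, 276.5), (187.0, 56.0), 90.0)
[5.16 3.57 0.01] 2.574643624149852
[ 0.44375231 -0.01287662  0.3845744 ] 2.2890300193791506
```

>>> drive_tool(
  motion=[
    [[8, 0, 0, -0.3, 0], [8, 5.1, 3.55, -0.3, 2.6], [8, 5.1, 3.55, -0.3, 2.6], [8, 5.1, 3.55, -0.3, 2.6], [8, 5.1, 3.55, -0.3, 2.6], [8, 5.1, 3.55, -0.3, 2.6], [8, 5.1, 3.55, -0.3, 2.6], [8, 5.1, 3.55, -0.3, 2.6], [8, 5.1, 3.55, -0.3, 2.6]],
  ],
)

```text
t: 21.5
tcp_pos: [0.6216, -0.0531, 0.0879]
tool_rot: [1.0, 0.011, -0.002, -0.0]
force: [1.3, 0.3, -0.9]
finger_gap: 0.148
gripper_force: 30.1
```

Run:
```python
from h import *
s=manip.sense();M=R.from_quat(s['tool_rot']).as_matrix();print(s['tcp_pos'],s['t'],np.degrees(np.arctan2(M[1,0],M[0,0])),tool([.6255,-.0536,.014]))
```

```text
[ 0.62157513 -0.05309486  0.08786642] 21.5 1.2093839991786717 [0.14 0.02 2.46]
```

>>> drive_tool(
  motion=[
    [[8, 0.1, 0.02, 1, 0], [8, 0.1, 0.02, 2, 0], [8, 0.1, 0.02, 2.4, 0], [8, 0.1, 0.02, 2.4, 0], [8, 0.1, 0.02, 2.4, 0]],
  ],
)

```text
t: 22.0
tcp_pos: [0.6268, -0.0543, 0.0172]
tool_rot: [1.0, 0.011, 0.0, 0.0]
force: [0.1, -0.3, 0.3]
finger_gap: 0.145
gripper_force: 30.6
```

>>> drive_tool(
  motion=[
    [[8, 0, 0, 0.1, 0], [8, 0, 0, 0.1, 0], [8, 0, 0, 0.1, 0]],
  ],
)

```text
t: 22.3
tcp_pos: [0.627, -0.0544, 0.0142]
tool_rot: [1.0, 0.01, 0.0, 0.0]
force: [0.1, -0.0, -1.6]
finger_gap: 0.147
gripper_force: 30.6
```

>>> drive_tool(
  motion=[
    [[20, 0, 0, 0.05, 0], [34, 0, 0, 0.05, 0], [34, 0, 0, 0, 0], [34, 0, 0, -1, 0], [34, 0, 0, -2.5, 0], [34, 0, 0, -4, 0], [34, 0, 0, -4.5, 0], [34, 0, 0, -4.5, 0], [34, 0, 0, -4.5, 0]],
  ],
)

```text
t: 23.2
tcp_pos: [0.6261, -0.0542, 0.1483]
tool_rot: [1.0, 0.01, -0.0, -0.0]
force: [-0.7, -0.3, -0.3]
finger_gap: 0.397
gripper_force: 0.0
```

Run:
```python
from h import *
m=snap('wrist','pics/w17.png');s=manip.sense();print(s['tcp_pos'],s['t'],s['force'],s['finger_gap'],s['gripper_force'])
x,e,c=fit('pics/w17.png',AX+[0,0,.008],[.6268,-.0544,.02]);print(x,e,c)
print(tool([.5722,-.332,.15]))
```

```text
[ 0.62550462 -0.05402342  0.14721447] 23.25 [-0.37189444 -0.14172096 -0.56780754] 0.39750397019490585 0.0
[ 0.62691634 -0.05562397  0.0174319 ] 1.3813861676422252 [278.76216848 194.04781244]
[-1.97  9.23 -0.09]
```

The axle lies in the long bin at (0.627,−0.056), yaw 1°. Next, the round-foot bushing.

>>> drive_tool(
  motion=[
    [[55, -1.95, 9.2, 0, 0], [55, -1.95, 9.2, 0, 0], [55, -1.95, 9.2, 0, 0], [55, -1.95, 9.2, 0, 0], [55, -1.95, 9.2, 0, 0], [55, -1.95, 9.2, 0, 0], [55, -1.95, 9.2, 0, 0], [55, -1.95, 9.2, 0, 0], [55, -1.95, 9.2, 0, 0]],
  ],
)

```text
t: 24.15
tcp_pos: [0.5733, -0.3296, 0.1469]
tool_rot: [1.0, 0.011, -0.001, -0.001]
force: [0.1, -0.4, 1.0]
finger_gap: 0.647
gripper_force: 0.0
```

Run:
```python
from h import *
m=snap('wrist','pics/w18.png');s=manip.sense();print(s['tcp_pos'],s['t'])
x,e,c=fit('pics/w18.png',RF,[.5722,-.332,0]);print(x,e,c,tool([x[0],x[1],.018]))
```

```text
[ 0.57368131 -0.32944395  0.14733875] 24.2
[ 0.57286755 -0.3347879  -0.0156849 ] 1.1063364535014382 [283.42890258 192.57096496] [-0.02  0.19  4.31]
```

>>> drive_tool(
  motion=[
    [[55, -0.03, 0.15, 1.5, 0], [55, -0.03, 0.15, 3, 0], [55, -0.03, 0.15, 4, 0], [55, -0.03, 0.15, 4.3, 0], [55, -0.03, 0.15, 4.3, 0], [16, -0.03, 0.15, 4.3, 0], [16, -0.03, 0.15, 4.3, 0], [16, -0.03, 0.15, 4.3, 0], [16, -0.03, 0.15, 4.3, 0], [16, -0.03, 0.15, 4.3, 0]],
  ],
)

```text
t: 25.2
tcp_pos: [0.5747, -0.3368, 0.022]
tool_rot: [1.0, 0.01, 0.002, 0.001]
force: [0.7, 1.7, 6.6]
finger_gap: 0.267
gripper_force: 29.9
```

>>> drive_tool(
  motion=[
    [[16, 0, 0, -1, 0], [16, 0, 0, -2.5, 0], [16, 0, 0, -2.5, 0], [16, 0, 0, -2.5, 0]],
  ],
)

```text
t: 25.6
tcp_pos: [0.5739, -0.3368, 0.0966]
tool_rot: [1.0, 0.01, 0.001, 0.001]
force: [-0.0, 0.1, 0.0]
finger_gap: 0.269
gripper_force: 29.6
```

Run:
```python
from h import *
m=snap('wrist','pics/w19.png');s=manip.sense();c=np.array(s['tcp_pos']);print(c,s['t'],s['finger_gap'],s['force'])
h=orange('pics/w19.png',w2px(m,c),60);print(cv2.boundingRect(h),cen(h))
print(tool([.6233,.0393,c[2]]))
```

```text
[ 0.57287757 -0.33591621  0.09498203] 25.65 0.2663779306871009 [-0.26994244  0.66943396 -2.04770947]
(230, 214, 98, 108) [278.19729682 264.31121643]
[  1.94 -12.47  -0.  ]
```

>>> drive_tool(
  motion=[
    [[16, 1.94, -12.45, -0.3, 0], [16, 1.94, -12.45, -0.3, 0], [16, 1.94, -12.45, -0.3, 0], [16, 1.94, -12.45, -0.3, 0], [16, 1.94, -12.45, -0.3, 0], [16, 1.94, -12.45, -0.3, 0], [16, 1.94, -12.45, -0.3, 0], [16, 1.94, -12.45, -0.3, 0], [16, 1.94, -12.45, -0.3, 0], [16, 1.94, -12.45, -0.3, 0]],
  ],
)

```text
t: 26.65
tcp_pos: [0.6224, 0.0393, 0.1021]
tool_rot: [1.0, 0.011, -0.002, 0.0]
force: [0.6, -0.0, 0.1]
finger_gap: 0.265
gripper_force: 29.7
```

Run:
```python
from h import *
s=manip.sense();print(s['tcp_pos'],s['t'],s['finger_gap'],s['force'],tool([.6233,.0393,.031]))
```

```text
[0.62237899 0.03929824 0.10208112] 26.65 0.26506454063974616 [ 0.55614843 -0.02029106  0.05263344] [0.04 0.   2.37]
```

>>> drive_tool(
  motion=[
    [[16, 0.02, 0, 1, 0], [16, 0.02, 0, 2, 0], [16, 0.02, 0, 2.3, 0], [16, 0.02, 0, 2.3, 0], [16, 0.02, 0, 2.3, 0]],
  ],
)

```text
t: 27.15
tcp_pos: [0.6246, 0.0376, 0.035]
tool_rot: [1.0, 0.01, 0.0, 0.0]
force: [0.3, -0.4, -0.5]
finger_gap: 0.266
gripper_force: 29.7
```

Lowering in small steps until contact.

>>> drive_tool(
  motion=[
    [[16, 0, 0, 0.15, 0], [16, 0, 0, 0.15, 0], [16, 0, 0, 0.15, 0]],
  ],
)

```text
t: 27.45
tcp_pos: [0.6245, 0.0386, 0.0308]
tool_rot: [1.0, 0.01, 0.001, 0.0]
force: [0.4, -0.9, 0.1]
finger_gap: 0.271
gripper_force: 29.7
```

>>> drive_tool(
  motion=[
    [[16, 0, 0, 0.1, 0], [16, 0, 0, 0.1, 0], [16, 0, 0, 0.1, 0]],
  ],
)

```text
t: 27.75
tcp_pos: [0.6248, 0.0387, 0.0299]
tool_rot: [1.0, 0.011, 0.001, 0.0]
force: [-2.7, -0.5, 12.0]
finger_gap: 0.266
gripper_force: 30.9
```

Contact with the floor. Ease off, release and retreat.

>>> drive_tool(
  motion=[
    [[16, 0, 0, -0.05, 0], [16, 0, 0, -0.05, 0], [38, 0, 0, -0.05, 0], [38, 0, 0, -0.05, 0], [38, 0, 0, -1, 0], [38, 0, 0, -2.5, 0], [38, 0, 0, -4, 0], [38, 0, 0, -5, 0], [38, 0, 0, -5, 0], [38, 0, 0, -5, 0]],
  ],
)

```text
t: 28.75
tcp_pos: [0.6242, 0.0387, 0.1774]
tool_rot: [1.0, 0.011, 0.0, 0.0]
force: [-0.7, -0.6, -0.6]
finger_gap: 0.446
gripper_force: 0.0
```

Run:
```python
from h import *
m=snap('wrist','pics/w20.png');s=manip.sense();print(s['tcp_pos'],s['t'],s['force'])
x,e,c=fit('pics/w20.png',RF+[0,0,.008],[.6245,.0386,0]);print(x,e,c)
```

```text
[0.6232685  0.03878682 0.17609534] 28.8 [ 0.26221771 -0.90501449 -1.62236468]
[ 0.62246451  0.03744382 -0.15489404] 1.3299255430044121 [278.29036794 187.68627451]
```

View pics/w20.png

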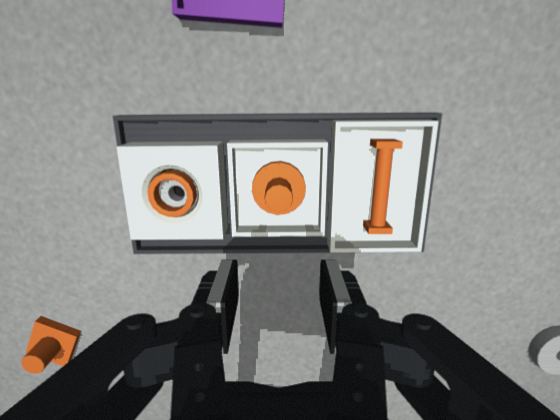

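The final wrist view shows the spacer on the bearing in the hub at (173,194). The bushing stands upright in the square bin at (278,188) and the axle lies flat in the long bin at (382,186). The wide bearing and square-foot bushing that are in view look untouched.

```bash
python3 -c "
from station import manip
print(manip.sign_off())"
```

```text
the job is handed in; nothing more can be done
None
```

The kit is made up and handed in: the bearing is in the hub with the spacer on top, the long axle lies in the long bin, the round-footed bushing stands in the square bin, and the look-alikes were not touched.

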